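# Load a drilling blank into the spring board vice

### The job

Load the aluminium blank from its wooden riser into the green spring vice: push its far edge under the red jaw's lip with the near edge held up, press that jaw back until the near edge can be lowered flat onto the black jaw's ledge, then ease it back so that both springs hold it centred under both lips, and let go. Be gentle: never put more than about 15 N on the vice, and leave brush, bottle and phone where they are.

Things in the scene. Friction and masses are not known exactly. Their poses are not given: they have to be found in the camera images.
- blank: Aluminium plate 110 (its x) by 50 (its y) by 6 mm, about 90 g (varies), six dark drill marks on top; both ends alike. Origin: centre of its underside, z up. At the start it lies level on the riser, about centred. Grasp it across the 50 mm width at mid-length. Loaded, it lies flat on both ledges, its y within 4 mm of the vice's y 0.
- riser: Plywood block with a cork top, 90 by 30 by 30 mm high, fixed to the bench; origin at the centre of its underside, x along its length. The blank overhangs it by 10 mm on each side and at each end.
- vice: Base of the green spring vice, fixed to the bench: bar 254 (its x) by 36 by 14 mm high; origin: centre of its underside, z up. A bed with two rods carries the red jaw at +x (far from the robot) and the black jaw at -x. The bed has been set by hand and locked: 0 to 8 mm either way along x, and 0 to 10 mm up. That setting is not measured: find the ledge and jaw by feel.
- red_jaw (a joint): How far the red jaw is pushed back towards +x (m), 0 at rest, hard stop at 0.016. Spring: 2 N at rest plus 0.8 N per mm, damped. It must go back at least 11 mm for the 110 mm blank to clear the black lip. Loaded, each jaw is back 3 mm.
- black_jaw (a joint): How far the black jaw is pushed back towards -x (m), 0 at rest, hard stop at 0.006: too short a travel to load from this side. Same spring; the black jaw is the red one's mirror image. With the bed at its middle and lowest setting the slots' back walls are at vice x +52 and -52 (jaws at rest), the ledge tops at z 30, the jaw tops at z 45, the rods' tops at z 26.
- red_foot (a point): Middle of the top of the base's foot at the red jaw's end (vice x 112, y 0, z 10). Both jaws: 74 mm wide in y. Ledge 36 mm wide in y reaches 26 mm inwards from the slot's back wall; slot 9 mm high above it; over the slot a lip 5 mm deep, 6 thick, flat on top (a blank cannot be snapped down past it); cheeks at vice |y| 29 to 37 close the slot's ends, 10 mm inwards from the wall.
- brush: Paint brush with a wooden handle lying on the bench, a bystander; origin under its centre.
- oil_bottle: White oil bottle with a blue label, 60 mm across, 150 mm high, standing, a bystander; origin at the centre of its base.
- phone: Black telephone lying flat, 150 by 72 by 9 mm, a bystander; origin at the centre of its underside.
Not all that is in view belongs to the job. Several things have the shape of the blank; the one meant has the colours described above.

How it is judged:
By the outcome, as a careful person would: the job done as asked, in the order asked, and still so for the second after the job is handed in, with the robot touching nothing.
It also fails if it takes over 62 s, if anything falls off the work surface, if the arm or the gripper's body presses on something with over 40 N, if the wrist force passes 120 N, or if a joint passes its speed limit or range.

### The arm

A 6-joint arm with a two-finger parallel gripper is mounted at the origin on the work surface. World frame = base frame: x ahead of the robot, y to its left, z up, the work surface at z = 0. Lengths are in mm, angles in rad, forces in N, time in s.
With the tool pointing down it reaches from about 350 to 775 mm from the base axis. Payload 7.3 kg.
Tool frame: the origin (TCP) lies on the centre line of the jaws, within the pads' length; the fingertips stand 17 mm ahead of it and the grasp point (between the pads) lies 2 mm behind it; z points along the fingers, y is the direction in which the jaws open and shut (so a half turn about z gives the same grasp; the last joint's range is limited). The gripper opens to 92 mm and grips with 3 to 60 N. Pads are 19 mm wide; open, the fingers measure 130 mm over their backs; the gripper's body (75 mm by 190 mm) begins 47 mm behind the grasp point.
Start: joints at [-1.402, 0.342, 1.524, -0, 1.275, -0.146], TCP at [162.576, -499.212, 243.741] pointing down, gripper open.
Joint ranges: [-2.53, 2.53], [-0.77, 2.02], [0.04, 2.7], [-1, 4.14], [0.28, 2.66], [-3.11, 3.11]. Speed limits (rad/s): [2.57, 2.57, 3.14, 3.14, 3.14, 3.14].

### API

Orientations are given as [roll, pitch, yaw] about the fixed x, y, z axes, in that order (R = Rz(yaw) Ry(pitch) Rx(roll)).
In Python, from workcell import get_obs, get_image, job_done gives the robot as it stands. The module is installed in compiled form; this text tells all that it offers.
- The arm moves only by the shell command python3 -m crank 'ROWS' [OPENING] [FORCE]. ROWS is JSON, a list of rows, each an object with "dp": the shift along the tool's x, y, z in m, a list of three; "dr": the turn, a rotation vector about the tool's x, y, z in rad, a list of three. In form: [{"dp": [x, y, z], "dr": [wx, wy, wz]}, ...]. A call has 1 to 5 rows; each row is the pose to reach, as a shift and turn from the pose commanded when the call began, along the tool's axes at that moment; what a row does not reach only later rows make up. A row lasts 1/8 s, in which the tool goes at most 62.5 mm and 10.7 degrees, less where a joint would pass 70% of its speed; a pose out of reach is approached as far as the arm can. A call with a gripper value outside its range is refused whole. OPENING is the closure, from -1 (fully open) to 1 (shut), set as the call begins (- or left out, the last holds). The fingers move at their own pace and stop on an object; FORCE is the grip in N (left out, the last holds). Time passes only in rows, so rows that repeat a pose let the fingers close. It gives the time, the measured TCP pose, the force and the opening at its end, in the units of the state.
- get_obs(): the state, without advancing time (a new reading comes with each control period).
- get_image(name): name is "scene" or "top"; returns a dict with "frame" (384x512x3 uint8, red, green, blue), "intrinsics" (3x3 intrinsics, pixels), "k1" (the pictures are not rectified: a ray, as slopes to the right and down, at radius r is drawn at 1 + k1 r^2 times it, then the intrinsics apply), "rvec" (rotation vector, rad) and "tvec" (3), from world to camera coordinates, as OpenCV has them. Camera axes: x right, y down, z forward; pixel columns grow to the right and rows downward; lengths in mm; the calibration is good to about 2 mm. A picture is of the moment at which its call begins. There is no depth.
- job_done(): hands the job in, once; it reports no verdict.
The state is a dict: "clock": time; "joint_positions": joint angles; "dq": joint speeds; "joint_efforts": joint torques, N m; "eef_pos": TCP position; "eef_rot": TCP orientation; "ft_force": force on the tool from outside, world axes, zero at the start; "ft_torque": the same for the moment, N m; "finger_gap": finger opening in mm.
Only numpy, scipy, OpenCV 4.12 (cv2) and the standard library are available. Lean on these libraries where they do the work, as an engineer would, in place of code of your own. Each camera call takes 0.05 s, during which the arm holds its last target.

## Working session

There is one attempt and no reset: what is moved stays moved. The work goes in short steps, Python scripts to look and compute and a shell command to move; the robot and the scene stay as the last step left them, time stands still between calls to the robot, and variables do not carry over. Pictures are saved under pics/ and viewed, and the job is handed in when it is done.

```bash
mkdir -p pics
python3 - <<'E'
from workcell import get_obs,get_image
import cv2,numpy as np,pickle
o=get_obs();print(o)
for n in("scene","top"):
    d=get_image(n);pickle.dump(d,open(f"pics/{n}0.pkl","wb"))
    cv2.imwrite(f"pics/{n}0.png",cv2.resize(d["frame"][:,:,::-1],(800,600),interpolation=cv2.INTER_CUBIC))
    print(n,d["intrinsics"],d["k1"],d["rvec"],d["tvec"])
E
```

```text
{'clock': 0.0, 'joint_positions': array([-1.40202504e+00,  3.42709574e-01,  1.52500286e+00, -2.54375492e-05,
        1.27535794e+00, -1.46013858e-01]), 'dq': array([-1.43766522e-04,  3.75687097e-04, -9.54169405e-06,  1.09903382e-03,
       -2.22109760e-04,  1.29800185e-05]), 'joint_efforts': array([-1.21436555e-03, -4.31245637e+01, -2.44223785e+01,  7.15371617e-02,
        5.58959472e-02, -1.60667018e-04]), 'eef_pos': array([ 162.4917385 , -498.83762857,  243.05669178]), 'eef_rot': array([-3.14012712e+00, -1.90935771e-04,  3.14792431e-01]), 'ft_force': array([ 0.39638646,  0.51259208, -0.04800097]), 'ft_torque': array([ 0.04449081, -0.02411218,  0.02473306]), 'finger_gap': 91.79234124436218}
scene [[348.27080161   0.         257.93560991]
 [  0.         348.27080161 194.03992897]
 [  0.           0.           1.        ]] -0.06775874024343607 [ 2.06556345  0.62148159 -0.33516835] [-445.16890832 -135.04580752 1168.6800303 ]
top [[384.50748095   0.         252.29234802]
 [  0.         384.50748095 193.38634198]
 [  0.           0.           1.        ]] -0.08060298793877171 [ 2.16065646 -2.20229167  0.07704703] [-11.08688245 569.89483799 850.06248813]
```

View pics/scene0.png

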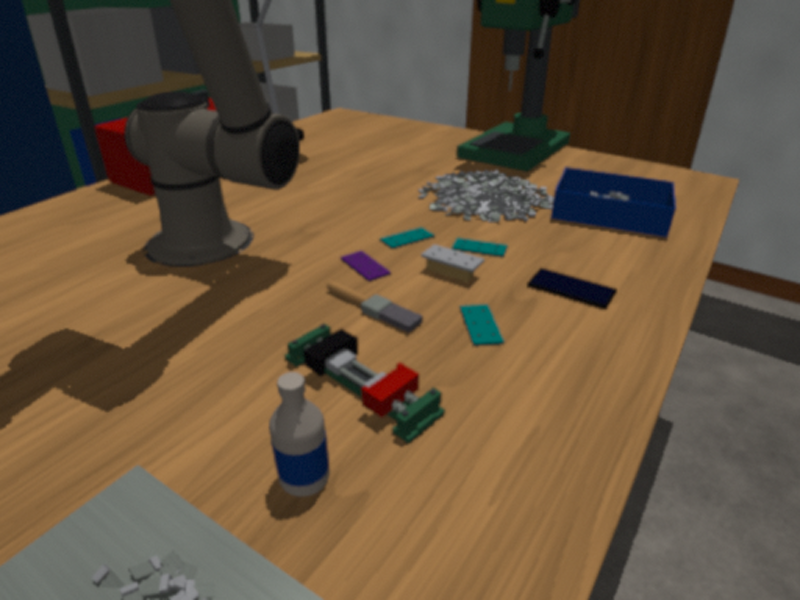

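View pics/top0.png

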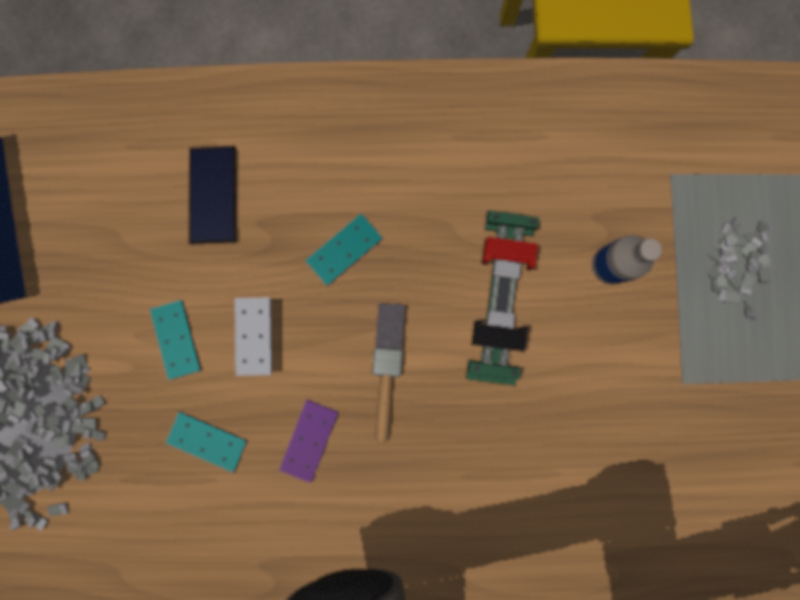

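The scene view shows the robot at left, with the blank on its riser near (452,262) and the vice from black jaw (330,350) to red jaw (390,388). In the top view the blank is at (253,336), the red jaw at (511,252), the black jaw at (501,335) and the green feet at (512,222) and (494,373). The brush, bottle and phone stand clear of all of them.

```bash
cat > h.py <<'E'
import numpy as np,cv2,pickle
from scipy.spatial.transform import Rotation as R
def ray(d,uv):
    K=d["intrinsics"];k=float(d["k1"])
    s=np.array([(uv[0]-K[0,2])/K[0,0],(uv[1]-K[1,2])/K[1,1]])
    u=s.copy()
    for _ in range(20): u=s/(1+k*(u@u))
    Rm=cv2.Rodrigues(np.asarray(d["rvec"],float))[0];t=np.asarray(d["tvec"],float).ravel()
    return -Rm.T@t, Rm.T@np.array([u[0],u[1],1.])
def onz(d,uv,z):
    o,r=ray(d,uv);return o+r*(z-o[2])/r[2]
def proj(d,P):
    Rm=cv2.Rodrigues(np.asarray(d["rvec"],float))[0];t=np.asarray(d["tvec"],float).ravel()
    p=Rm@np.asarray(P,float)+t;s=p[:2]/p[2];s=s*(1+float(d["k1"])*(s@s));K=d["intrinsics"]
    return np.array([K[0,0]*s[0]+K[0,2],K[1,1]*s[1]+K[1,2]])
def blobs(d,name,m,z,box=None,amin=40):
    m=m.astype(np.uint8)
    if box: mm=np.zeros_like(m);x0,y0,x1,y1=box;mm[y0:y1,x0:x1]=m[y0:y1,x0:x1];m=mm
    cs,_=cv2.findContours(m,cv2.RETR_EXTERNAL,cv2.CHAIN_APPROX_NONE)
    for c in cs:
        if cv2.contourArea(c)<amin: continue
        P=np.array([onz(d,p[0].astype(float),z)[:2] for p in c],np.float32)
        r=cv2.minAreaRect(P);M=cv2.moments(c)
        print(name,"px",M['m10']/M['m00'],M['m01']/M['m00'],"rect ctr",np.round(r[0],1),"size",np.round(r[1],1),"ang",round(r[2],2),np.round(cv2.boxPoints(r),0).tolist())
E
python3 - <<'E'
from h import *
d=pickle.load(open("pics/top0.pkl","rb"));f=d["frame"];h=cv2.cvtColor(f,cv2.COLOR_RGB2HSV);H,S,V=[h[...,i].astype(int) for i in range(3)]
for q in [(162,190),(162,240),(327,162),(320,214),(328,142),(316,239)]: print(q,h[q[1],q[0]])
blobs(d,"blank",(S<60)&(V>110),36,(130,170,200,260))
blobs(d,"red",((H<8)|(H>172))&(S>150)&(V>60),45,(290,120,370,270))
blobs(d,"black",(V<40),45,(290,195,370,235))
blobs(d,"green",(H>55)&(H<90)&(S>90)&(V>25),10,(285,120,370,260))
blobs(d,"bottle",(S<60)&(V>110),150,(400,140,425,180))
E
```

```text
(162, 190) [ 12  55 154]
(162, 240) [ 12  62 152]
(327, 162) [  1 211 134]
(320, 214) [15 18 29]
(328, 142) [ 73 107  74]
(316, 239) [ 72 105  80]
blank px 161.22201636560135 214.87555967268796 rect ctr [524.4 181.6] size [ 51.8 111.4] ang 89.94 [[469.0, 156.0], [580.0, 156.0], [580.0, 207.0], [469.0, 208.0]]
red px 326.5573456079785 160.38243191407747 rect ctr [ 636.1 -188.3] size [76.8 37.7] ang 82.84 [[613.0, -224.0], [650.0, -229.0], [660.0, -153.0], [622.0, -148.0]]
black px 319.54624277456645 215.27745664739885 rect ctr [ 517.7 -169. ] size [71.2 30.5] ang 81.27 [[497.0, -202.0], [527.0, -207.0], [538.0, -136.0], [508.0, -132.0]]
green px 315.10977564102564 237.80929487179486 rect ctr [ 477.5 -162.8] size [65.1 46. ] ang 82.43 [[450.0, -192.0], [496.0, -198.0], [505.0, -134.0], [459.0, -127.0]]
green px 326.8661887694145 141.8900836320191 rect ctr [ 682.4 -197.8] size [69.3 29.2] ang 79.53 [[662.0, -229.0], [691.0, -235.0], [703.0, -166.0], [674.0, -161.0]]
bottle px 402.22469135802464 166.70123456790122 rect ctr [ 610.  -319.2] size [12.1 35.6] ang 87.01 [[592.0, -324.0], [627.0, -326.0], [628.0, -314.0], [593.0, -312.0]]
bottle px 415.93137254901956 159.3235294117647 rect ctr [ 621. -346.] size [25.2 24.9] ang 75.27 [[606.0, -355.0], [630.0, -361.0], [636.0, -337.0], [612.0, -331.0]]
```

Run:
```python
from h import *
for n,(x0,y0,x1,y1),k in(("top",(290,125,355,255),4.5),("scene",(175,195,295,290),6)):
    d=pickle.load(open(f"pics/{n}0.pkl","rb"));f=d["frame"][y0:y1,x0:x1]
    print(n,ray(d,(256,192))[0])
    f=np.clip(f.astype(float)*1.5,0,255).astype(np.uint8)
    cv2.imwrite(f"pics/{n}_c.png",cv2.resize(f[:,:,::-1],None,fx=k,fy=k,interpolation=cv2.INTER_CUBIC))
```

```text
top [504.70755002 -24.72896072 890.03822755]
scene [ 951.81357845 -640.20402932  516.1544856 ]
```

View pics/top_c.png

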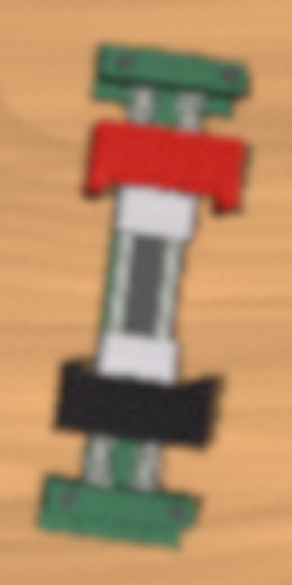

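View pics/scene_c.png

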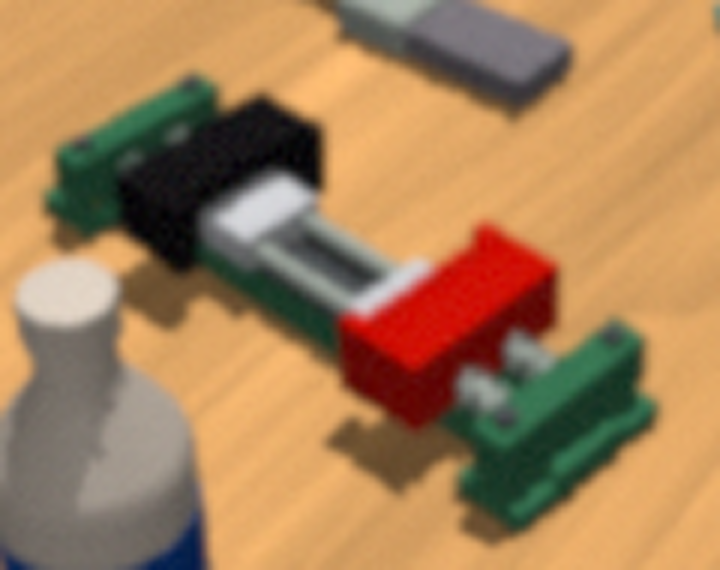

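```bash
cat > tri.py <<'E'
from h import *
T=pickle.load(open("pics/top0.pkl","rb"));S=pickle.load(open("pics/scene0.pkl","rb"))
def tri(a,b):
    o1,r1=ray(T,(290+(a[0]+.5)/4.5-.5,125+(a[1]+.5)/4.5-.5));o2,r2=ray(S,(175+(b[0]+.5)/6-.5,195+(b[1]+.5)/6-.5))
    A=np.stack([r1,-r2],1);s=np.linalg.lstsq(A,o2-o1,rcond=None)[0]
    p,q=o1+s[0]*r1,o2+s[1]*r2
    return (p+q)/2,np.linalg.norm(p-q)
pts={"sr+":((125,62),(613,337)),"sr-":((230,75),(505,418)),"sb+":((68,497),(193,85)),"sb-":((177,512),(82,147)),
"R++":((97,122),(555,268)),"R+-":((247,142),(410,372)),"B-+":((55,430),(262,97)),"B--":((208,446),(120,180))}
r={}
for k,(a,b) in pts.items():
    p,e=tri(a,b);r[k]=p;print(k,np.round(p,1),round(e,1))
for a,b in(("sr+","sr-"),("sb+","sb-"),("R++","R+-"),("B-+","B--")):
    v=r[b]-r[a];print(a,"mid",np.round((r[a]+r[b])/2,1),"len",np.linalg.norm(v),"ang",np.degrees(np.arctan2(v[0],-v[1])))
for a,b in((("sr+","sr-"),("sb+","sb-")),(("R++","R+-"),("B-+","B--"))):
    v=(r[a[0]]+r[a[1]]-r[b[0]]-r[b[1]])/2;print(np.linalg.norm(v),np.degrees(np.arctan2(v[1],v[0])))
E
python3 tri.py
```

```text
sr+ [ 690.4 -170.8   37.5] 1.3
sr- [ 682.2 -223.8   38.1] 0.3
sb+ [ 474.4 -135.6   37.9] 1.3
sb- [ 465.3 -189.7   36.7] 0.1
R++ [ 658.5 -155.4   42.5] 0.6
R+- [ 647.5 -229.    44.4] 1.0
B-+ [ 506.6 -130.2   41.5] 0.4
B-- [ 497.9 -204.1   44. ] 1.4
sr+ mid [ 686.3 -197.3   37.8] len 53.62046440953152 ang -8.825636799088377
sb+ mid [ 469.8 -162.7   37.3] len 54.871451882850934 ang -9.470580433824617
R++ mid [ 653.  -192.2   43.5] len 74.44057750589224 ang -8.46297159171183
B-+ mid [ 502.3 -167.2   42.7] len 74.50741267300961 ang -6.723328974600564
219.19772347549613 -9.077658776833376
152.79778508066684 -9.432885696732871
```

The triangulated jaw corners and screws fit the given sizes (jaw width 74.5 against 74). They put the vice at about (578, -180) with yaw about -9.2°, and the bed near its middle and lowest setting. The blank is at (524.4, 181.6) with yaw about 0. I'll move there now.

```bash
cat > to.py <<'E'
import sys
from h import *
from workcell import get_obs
# usage: to.py x y z yaw pitch(deg, + = far edge down)
def rot(yaw,pitch): return R.from_euler('z',yaw)*R.from_euler('y',pitch,degrees=True)*R.from_euler('x',np.pi)
if __name__=="__main__":
    a=[float(v) for v in sys.argv[1:]]
    o=get_obs();Rc=R.from_euler('xyz',o['eef_rot']);p=o['eef_pos']
    print("now",np.round(p,1),np.round(o['eef_rot'],3),"F",np.round(o['ft_force'],1),"gap",o['finger_gap'],"t",o['clock'])
    if a:
        print("dp m",np.round(Rc.inv().apply(np.array(a[:3])-p)/1000,4),"dr",np.round((Rc.inv()*rot(a[3],a[4])).as_rotvec(),4))
E
python3 -m crank '[{"dp":[0.054,-0.025,0],"dr":[0,0,0.06]},{"dp":[0.108,-0.05,0],"dr":[0,0,0.12]},{"dp":[0.162,-0.075,0],"dr":[0,0,0.18]},{"dp":[0.216,-0.1,0],"dr":[0,0,0.24]},{"dp":[0.27,-0.125,0],"dr":[0,0,0.315]}]' -1
python3 to.py 524.4 181.6 110 0 0
```

```text
clock: 0.72
eef_pos: [381.7, -295.2, 243.6]
eef_rot: [-3.141, 0.0, -0.003]
ft_force: [-0.6, -0.4, -0.3]
finger_gap: 91.6
now [ 381.7 -295.2  243.6] [-3.141e+00  0.000e+00 -3.000e-03] F [-0.6 -0.4 -0.3] gap 91.59613047286362 t 0.725
dp m [ 0.1415 -0.4772  0.1336] dr [-0.0001  0.0002 -0.0027]
```

```bash
python3 -m crank '[{"dp":[0.018,-0.057,0],"dr":[0,0,0]},{"dp":[0.036,-0.114,0],"dr":[0,0,0]},{"dp":[0.054,-0.171,0],"dr":[0,0,0]},{"dp":[0.072,-0.228,0],"dr":[0,0,0]},{"dp":[0.09,-0.285,0],"dr":[0,0,0]}]'
python3 -m crank '[{"dp":[0.014,-0.055,0.02],"dr":[0,0,0]},{"dp":[0.028,-0.11,0.04],"dr":[0,0,0]},{"dp":[0.042,-0.16,0.08],"dr":[0,0,0]},{"dp":[0.051,-0.19,0.13],"dr":[0,0,0]},{"dp":[0.051,-0.192,0.133],"dr":[0,0,0]}]'
python3 to.py 524.4 181.6 31 0 0
python3 - <<'E'
from h import *
from workcell import get_image
d=get_image("top");f=d["frame"][150:280,100:240];cv2.imwrite("pics/g1.png",cv2.resize(f[:,:,::-1],None,fx=4.5,fy=4.5,interpolation=cv2.INTER_CUBIC))
d=get_image("scene");f=d["frame"][120:200,220:360];cv2.imwrite("pics/g2.png",cv2.resize(f[:,:,::-1],None,fx=5.5,fy=5.5,interpolation=cv2.INTER_CUBIC))
E
```

```text
clock: 1.35
eef_pos: [470.8, -9.8, 243.6]
eef_rot: [3.141, 0.0, -0.0]
ft_force: [1.2, -1.3, 0.2]
finger_gap: 91.8
clock: 1.98
eef_pos: [519.1, 181.6, 106.2]
eef_rot: [3.14, 0.009, 0.003]
ft_force: [0.2, -1.0, 0.6]
finger_gap: 91.4
now [519.1 181.6 106.2] [3.14e+00 9.00e-03 3.00e-03] F [ 0.2 -1.   0.6] gap 91.44404674738365 t 1.975
dp m [ 0.006  -0.0001  0.0752] dr [0.0016 0.0086 0.0029]
```

View pics/g2.png

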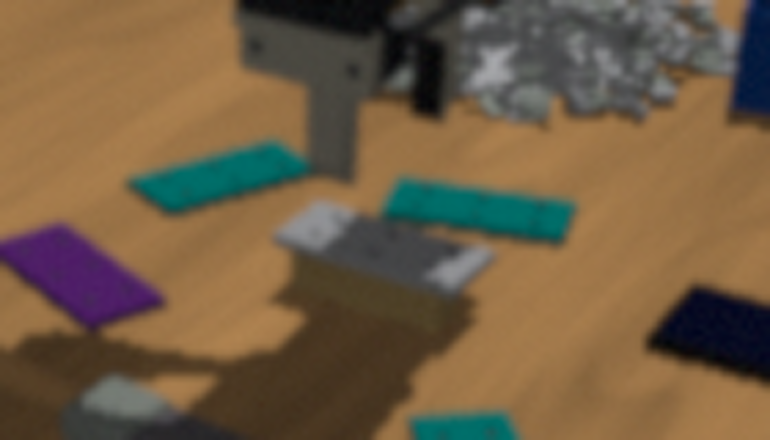

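The crop shows the fingers above the blank at about (390,245), with one finger on each side of its width. I'll descend and grasp.

```bash
python3 -m crank '[{"dp":[0.002,0,0.02],"dr":[0,0,0]},{"dp":[0.002,0,0.04],"dr":[0,0,0]},{"dp":[0.002,0,0.06],"dr":[0,0,0]},{"dp":[0.002,0,0.068],"dr":[0,0,0]},{"dp":[0.002,0,0.068],"dr":[0,0,0]}]'
python3 to.py 524.4 181.6 31 0 0
```

```text
clock: 2.7
eef_pos: [524.3, 179.6, 43.7]
eef_rot: [-3.142, -0.001, -0.001]
ft_force: [-0.3, -1.3, 1.2]
finger_gap: 91.4
now [524.3 179.6  43.7] [-3.142e+00 -1.000e-03 -1.000e-03] F [-0.3 -1.3  1.2] gap 91.40969858769698 t 2.7
dp m [ 0.0001 -0.002   0.0127] dr [-0.0001 -0.0014 -0.0013]
```

```bash
python3 -m crank '[{"dp":[0,-0.002,0.01],"dr":[0,0,0]},{"dp":[0,-0.002,0.0127],"dr":[0,0,0]},{"dp":[0,-0.002,0.0127],"dr":[0,0,0]}]'
python3 to.py 524.4 181.6 31 0 0
python3 -m crank '[{"dp":[0,0,0],"dr":[0,0,0]},{"dp":[0,0,0],"dr":[0,0,0]},{"dp":[0,0,0],"dr":[0,0,0]},{"dp":[0,0,0],"dr":[0,0,0]},{"dp":[0,0,0],"dr":[0,0,0]}]' 1 50
python3 to.py
```

```text
clock: 3.08
eef_pos: [523.6, 182.2, 29.8]
eef_rot: [3.141, 0.0, -0.0]
ft_force: [-0.7, -0.7, -0.3]
finger_gap: 91.6
now [523.6 182.2  29.8] [ 3.141  0.    -0.   ] F [-0.7 -0.7 -0.3] gap 91.60944862040006 t 3.075
dp m [ 0.0008  0.0006 -0.0012] dr [ 0.0002  0.0004 -0.0001]
clock: 3.7
eef_pos: [523.7, 182.2, 30.0]
eef_rot: [3.141, -0.0, -0.0]
ft_force: [-0.9, -0.9, 0.3]
finger_gap: 48.9
now [523.7 182.2  30. ] [ 3.141 -0.    -0.   ] F [-0.9 -0.9  0.3] gap 48.921072925103935 t 3.7
```

```bash
cat > vp.py <<'E'
# usage: vp.py vx z pitch : far bottom edge at vice x, z -> TCP target and dp,dr from measured now; no args: report far edge now
import sys
from to import *
O=np.array([577.8,-179.9,0.]);YAW=-0.1606;V=R.from_euler('z',YAW);E0=np.array([55.7,0,0.]);
o=get_obs();Rc=R.from_euler('xyz',o['eef_rot']);p=o['eef_pos']
def vf(q): return V.inv().apply(q-O)
print("t",o['clock'],"tcp",np.round(p,1),"vice",np.round(vf(p),1),"farbot",np.round(vf(p+Rc.apply(E0)),1),"fartop",np.round(vf(p+Rc.apply(E0+[0,0,-6])),1),
 "nearbot",np.round(vf(p+Rc.apply(E0-[110,0,0])),1),"pitch",np.round(np.degrees((V.inv()*Rc*R.from_euler('x',np.pi).inv()).as_euler('xyz')),2),"Fvice",np.round(V.inv().apply(o['ft_force']),2),"gap",round(o['finger_gap'],1))
a=[float(v) for v in sys.argv[1:]]
if a:
    Rt=rot(YAW,a[2]);t=O+V.apply([a[0],0,a[1]])-Rt.apply(E0)
    print("target tcp",np.round(t,1),"dp",np.round(Rc.inv().apply(t-p)/1000,4),"dr",np.round((Rc.inv()*Rt).as_rotvec(),4))
E
python3 -m crank '[{"dp":[0,0,-0.02],"dr":[0,0,0]},{"dp":[0,0,-0.05],"dr":[0,0,0]},{"dp":[0,0.02,-0.09],"dr":[0,0,0]},{"dp":[0,0.07,-0.1],"dr":[0,0,0]},{"dp":[0,0.125,-0.1],"dr":[0,0,0]}]'
python3 vp.py 37 85 13
```

```text
clock: 4.32
eef_pos: [524.2, 56.4, 131.2]
eef_rot: [3.141, -0.003, 0.002]
ft_force: [0.3, -0.6, -1.4]
finger_gap: 48.8
t 4.325 tcp [524.2  56.4 131.2] vice [-90.7 224.7 131.2] farbot [-35.8 233.7 131.4] fartop [-35.8 233.7 137.4] nearbot [-144.3  215.9  131.1] pitch [-0.01 -0.16  9.29] Fvice [ 0.37 -0.54 -1.38] gap 48.8
target tcp [ 560.7 -177.1   97.5] dp [0.0361 0.2336 0.0338] dr [ 0.0184 -0.2291  0.1615]
```

```bash
python3 -m crank '[{"dp":[0.009,0.057,0],"dr":[0.004,-0.05,0.04]},{"dp":[0.018,0.114,0],"dr":[0.009,-0.11,0.08]},{"dp":[0.027,0.171,0],"dr":[0.014,-0.17,0.12]},{"dp":[0.036,0.225,0.02],"dr":[0.018,-0.229,0.16]},{"dp":[0.036,0.233,0.033],"dr":[0.0184,-0.229,0.1615]}]'
python3 -m crank '[{"dp":[0,0,0],"dr":[0,0,0]},{"dp":[0,0,0],"dr":[0,0,0]}]'
python3 vp.py 37 50 13
python3 - <<'E'
from h import *
from workcell import get_image
d=get_image("top");pickle.dump(d,open("pics/top1.pkl","wb"));f=d["frame"][110:260,260:400];cv2.imwrite("pics/v1.png",cv2.resize(f[:,:,::-1],None,fx=4,fy=4,interpolation=cv2.INTER_CUBIC))
d=get_image("scene");f=d["frame"][150:290,160:310];cv2.imwrite("pics/v2.png",cv2.resize(np.clip(f[:,:,::-1]*1.4,0,255).astype(np.uint8),None,fx=4.2,fy=4.2,interpolation=cv2.INTER_CUBIC))
E
```

```text
clock: 4.95
eef_pos: [559.6, -179.4, 94.9]
eef_rot: [3.141, 0.231, -0.167]
ft_force: [-0.3, 0.5, -1.2]
finger_gap: 49.3
clock: 5.2
eef_pos: [559.6, -174.3, 97.7]
eef_rot: [-3.141, 0.229, -0.161]
ft_force: [-0.4, 1.3, -0.3]
finger_gap: 48.9
t 5.2 tcp [ 559.6 -174.3   97.7] vice [-18.8   2.6  97.7] farbot [35.4  2.6 85. ] fartop [36.8  2.6 90.9] nearbot [-71.7   2.6 110. ] pitch [ 1.000e-02  1.312e+01 -1.000e-02] Fvice [-0.62  1.18 -0.34] gap 48.9
target tcp [ 560.7 -177.1   62.5] dp [0.0095 0.0026 0.0339] dr [-0.0001  0.0021 -0.0001]
```

View pics/v2.png

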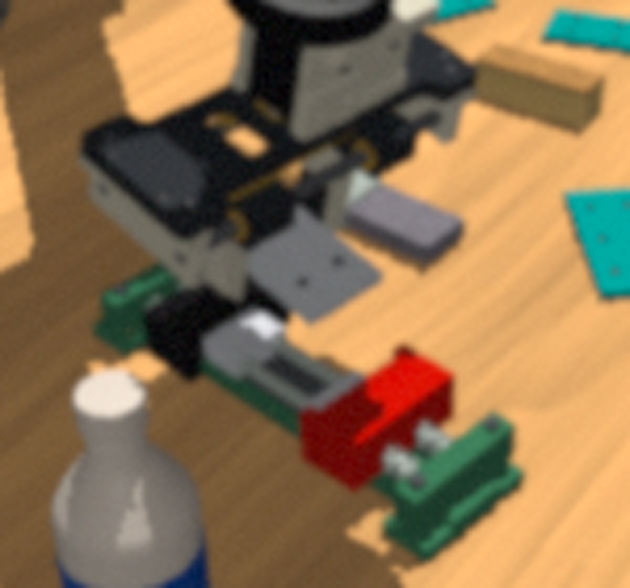

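The crop shows the tilted blank held above the vice, its far corner near (345,300), with the red jaw ahead at (370,420). The bottle is clear. I'll descend to just above the expected ledge and then feel for it.

```bash
python3 -m crank '[{"dp":[0.003,0.001,0.012],"dr":[0,0,0]},{"dp":[0.006,0.002,0.022],"dr":[0,0.002,0]},{"dp":[0.0085,0.0026,0.032],"dr":[0,0.002,0]},{"dp":[0.0106,0.0026,0.0386],"dr":[0,0.002,0]},{"dp":[0.0106,0.0026,0.0386],"dr":[0,0.002,0]}]'
python3 -m crank '[{"dp":[0,0,0],"dr":[0,0,0]}]'
python3 vp.py 37 36 13
```

```text
clock: 5.92
eef_pos: [560.4, -178.6, 56.2]
eef_rot: [-3.142, 0.229, -0.163]
ft_force: [-0.5, -0.6, -0.7]
finger_gap: 48.7
clock: 6.05
eef_pos: [560.9, -178.7, 57.2]
eef_rot: [3.141, 0.227, -0.163]
ft_force: [0.3, -0.3, -0.4]
finger_gap: 49.0
t 6.05 tcp [ 560.9 -178.7   57.2] vice [-16.9  -1.5  57.2] farbot [37.4 -1.6 44.7] fartop [38.8 -1.6 50.5] nearbot [-69.8  -1.4  69.4] pitch [-0.02 13.01 -0.11] Fvice [ 0.3  -0.29 -0.45] gap 49.0
target tcp [ 560.7 -177.1   48.5] dp [ 0.0015 -0.0015  0.0086] dr [-0.      0.0002 -0.0019]
```

```bash
python3 -m crank '[{"dp":[0.0006,-0.001,0.003],"dr":[0,0,0]},{"dp":[0.0012,-0.001,0.0055],"dr":[0,0,0]},{"dp":[0.0018,-0.001,0.0078],"dr":[0,0,0]},{"dp":[0.0018,-0.001,0.0078],"dr":[0,0,0]}]'
python3 vp.py 37 36 13
python3 -m crank '[{"dp":[0.0003,0,0.001],"dr":[0,0,0]},{"dp":[0.0005,0,0.002],"dr":[0,0,0]},{"dp":[0.0005,0,0.002],"dr":[0,0,0]}]'
python3 vp.py
```

```text
clock: 6.55
eef_pos: [560.8, -177.6, 48.8]
eef_rot: [3.141, 0.228, -0.162]
ft_force: [0.2, -0.0, -2.0]
finger_gap: 48.8
t 6.55 tcp [ 560.8 -177.6   48.8] vice [-17.2  -0.5  48.8] farbot [37.1 -0.6 36.2] fartop [38.4 -0.6 42. ] nearbot [-70.1  -0.4  61. ] pitch [-1.000e-02  1.306e+01 -1.000e-01] Fvice [ 0.2   0.   -2.02] gap 48.8
target tcp [ 560.7 -177.1   48.5] dp [-0.     -0.0005  0.0003] dr [-0.0002  0.001  -0.0018]
clock: 6.92
eef_pos: [560.9, -177.6, 46.9]
eef_rot: [3.141, 0.228, -0.162]
ft_force: [0.2, 0.4, -0.7]
finger_gap: 49.0
t 6.925 tcp [ 560.9 -177.6   46.9] vice [-17.1  -0.5  46.9] farbot [37.2 -0.6 34.3] fartop [38.6 -0.6 40.1] nearbot [-70.   -0.4  59.1] pitch [-0.02 13.04 -0.1 ] Fvice [ 0.14  0.38 -0.72] gap 49.0
```

```bash
for i in 1 ; do python3 -m crank '[{"dp":[0.0002,0,0.001],"dr":[0,0,0]},{"dp":[0.0002,0,0.001],"dr":[0,0,0]}]'|grep force; python3 -m crank '[{"dp":[0.0002,0,0.001],"dr":[0,0,0]},{"dp":[0.0002,0,0.001],"dr":[0,0,0]}]'|grep force; done; python3 vp.py
```

```text
ft_force: [-0.4, -0.0, -1.1]
ft_force: [0.2, -0.1, -0.9]
t 7.425 tcp [ 560.8 -177.6   44.8] vice [-17.1  -0.5  44.8] farbot [37.1 -0.6 32.3] fartop [38.5 -0.6 38.1] nearbot [-70.   -0.4  57.1] pitch [-0.02 13.04 -0.1 ] Fvice [ 0.17 -0.05 -0.9 ] gap 48.7
```

```bash
python3 -m crank '[{"dp":[0.0002,0,0.001],"dr":[0,0,0]},{"dp":[0.0002,0,0.001],"dr":[0,0,0]}]'|grep force; python3 vp.py
```

```text
ft_force: [-0.9, 0.5, -0.7]
t 7.675 tcp [ 560.8 -177.6   43.8] vice [-17.2  -0.5  43.8] farbot [37.1 -0.6 31.2] fartop [38.4 -0.6 37.1] nearbot [-70.1  -0.4  56. ] pitch [-1.000e-02  1.304e+01 -1.100e-01] Fvice [-0.96  0.39 -0.66] gap 48.8
```

```bash
python3 -m crank '[{"dp":[0.0002,0,0.001],"dr":[0,0,0]},{"dp":[0.0002,0,0.001],"dr":[0,0,0]}]'|grep force; python3 vp.py
```

```text
ft_force: [0.0, -0.1, -1.9]
t 7.925 tcp [ 560.8 -177.6   42.8] vice [-17.2  -0.5  42.8] farbot [37.1 -0.6 30.2] fartop [38.4 -0.6 36.1] nearbot [-70.1  -0.4  55. ] pitch [-0.02 13.04 -0.1 ] Fvice [ 0.06 -0.09 -1.87] gap 48.7
```

```bash
python3 -m crank '[{"dp":[0.0001,0,0.0005],"dr":[0,0,0]},{"dp":[0.0001,0,0.0005],"dr":[0,0,0]}]'|grep force; python3 vp.py
```

```text
ft_force: [0.2, -0.2, -0.5]
t 8.175 tcp [ 560.8 -177.6   42.3] vice [-17.2  -0.5  42.3] farbot [37.1 -0.6 29.8] fartop [38.4 -0.6 35.6] nearbot [-70.1  -0.4  54.6] pitch [-0.02 13.04 -0.11] Fvice [ 0.19 -0.19 -0.47] gap 48.6
```

```bash
python3 -m crank '[{"dp":[0.0001,0,0.0005],"dr":[0,0,0]},{"dp":[0.0001,0,0.0005],"dr":[0,0,0]}]'|grep force; python3 vp.py
```

```text
ft_force: [-1.0, -0.5, 0.9]
t 8.425 tcp [ 560.7 -177.6   41.9] vice [-17.2  -0.5  41.9] farbot [37.1 -0.6 29.4] fartop [38.4 -0.6 35.2] nearbot [-70.1  -0.4  54.2] pitch [-0.02 13.04 -0.11] Fvice [-0.95 -0.65  0.87] gap 49.1
```

```bash
python3 -m crank '[{"dp":[0.0001,0,0.0005],"dr":[0,0,0]},{"dp":[0.0001,0,0.0005],"dr":[0,0,0]}]'|grep force; python3 vp.py
```

```text
ft_force: [-1.4, 0.6, 0.8]
t 8.675 tcp [ 560.7 -177.6   41.5] vice [-17.3  -0.5  41.5] farbot [37.  -0.6 28.9] fartop [38.3 -0.6 34.8] nearbot [-70.2  -0.4  53.7] pitch [-0.02 13.04 -0.11] Fvice [-1.45  0.38  0.75] gap 49.1
```

```bash
python3 -m crank '[{"dp":[0.0001,0,0.0005],"dr":[0,0,0]},{"dp":[0.0001,0,0.0005],"dr":[0,0,0]}]'|grep force; python3 vp.py
python3 -m crank '[{"dp":[0,0,0],"dr":[0,0,0]}]'; python3 vp.py
```

```text
ft_force: [-2.1, 1.0, 2.7]
t 8.925 tcp [ 560.6 -177.6   40.9] vice [-17.3  -0.5  40.9] farbot [36.9 -0.6 28.4] fartop [38.3 -0.6 34.2] nearbot [-70.2  -0.4  53.2] pitch [-0.02 13.05 -0.11] Fvice [-2.21  0.61  2.71] gap 49.0
clock: 9.05
eef_pos: [560.7, -177.6, 41.0]
eef_rot: [3.141, 0.228, -0.162]
ft_force: [-2.9, 1.0, 3.5]
finger_gap: 48.9
t 9.05 tcp [ 560.7 -177.6   41. ] vice [-17.3  -0.5  41. ] farbot [37.  -0.6 28.4] fartop [38.4 -0.6 34.2] nearbot [-70.2  -0.4  53.2] pitch [-0.02 13.04 -0.11] Fvice [-3.05  0.51  3.46] gap 48.9
```

```bash
python3 -m crank '[{"dp":[-0.0005,-0.0005,-0.002],"dr":[0,0,0]},{"dp":[0.0025,-0.0005,-0.0027],"dr":[0,0,0]},{"dp":[0.0055,-0.0005,-0.0033],"dr":[0,0,0]},{"dp":[0.0083,-0.0005,-0.004],"dr":[0,0,0]},{"dp":[0.0083,-0.0005,-0.004],"dr":[0,0,0]}]'|grep force; python3 vp.py
python3 -m crank '[{"dp":[0.001,0,-0.0002],"dr":[0,0,0]},{"dp":[0.002,0,-0.0005],"dr":[0,0,0]},{"dp":[0.002,0,-0.0005],"dr":[0,0,0]}]'|grep force; python3 vp.py
```

```text
ft_force: [0.1, -1.0, -0.4]
t 9.675 tcp [ 569.9 -178.6   42.7] vice [-8.   0.  42.7] farbot [46.3 -0.1 30.1] fartop [47.7 -0.1 36. ] nearbot [-60.9   0.1  54.9] pitch [-0.02 13.03 -0.1 ] Fvice [ 0.24 -0.95 -0.39] gap 48.9
ft_force: [-0.4, 0.6, -1.4]
t 10.05 tcp [ 571.8 -178.9   42.9] vice [-6.1 -0.  42.9] farbot [48.2 -0.1 30.4] fartop [49.5 -0.1 36.2] nearbot [-59.    0.1  55.2] pitch [-0.02 13.02 -0.11] Fvice [-0.49  0.51 -1.44] gap 49.2
```

```bash
python3 -m crank '[{"dp":[0.001,0,-0.0002],"dr":[0,0,0]},{"dp":[0.001,0,-0.0002],"dr":[0,0,0]}]'|grep force;python3 -m crank '[{"dp":[0.001,0,-0.0002],"dr":[0,0,0]},{"dp":[0.001,0,-0.0002],"dr":[0,0,0]}]'|grep force; python3 vp.py
```

```text
ft_force: [-0.3, 0.2, -0.3]
ft_force: [-0.3, 0.4, -0.2]
t 10.55 tcp [ 573.8 -179.3   42.8] vice [-4.   0.  42.8] farbot [50.2 -0.1 30.3] fartop [51.6 -0.1 36.1] nearbot [-56.9   0.1  55.1] pitch [-0.02 13.03 -0.11] Fvice [-0.35  0.38 -0.19] gap 48.8
```

```bash
python3 -m crank '[{"dp":[0.001,0,-0.0002],"dr":[0,0,0]},{"dp":[0.001,0,-0.0002],"dr":[0,0,0]}]'|grep force; python3 vp.py
python3 - <<'E'
from h import *
from workcell import get_image
d=get_image("scene");f=d["frame"][150:290,160:310];cv2.imwrite("pics/w2.png",cv2.resize(np.clip(f[:,:,::-1]*1.4,0,255).astype(np.uint8),None,fx=4.2,fy=4.2,interpolation=cv2.INTER_CUBIC))
E
```

```text
ft_force: [-1.8, 0.4, -0.3]
t 10.8 tcp [ 574.3 -179.3   42.7] vice [-3.5 -0.  42.7] farbot [50.7 -0.1 30.1] fartop [52.1 -0.1 35.9] nearbot [-56.4   0.1  55. ] pitch [-1.00e-02  1.31e+01 -1.10e-01] Fvice [-1.81  0.13 -0.33] gap 48.9
```

View pics/w2.png

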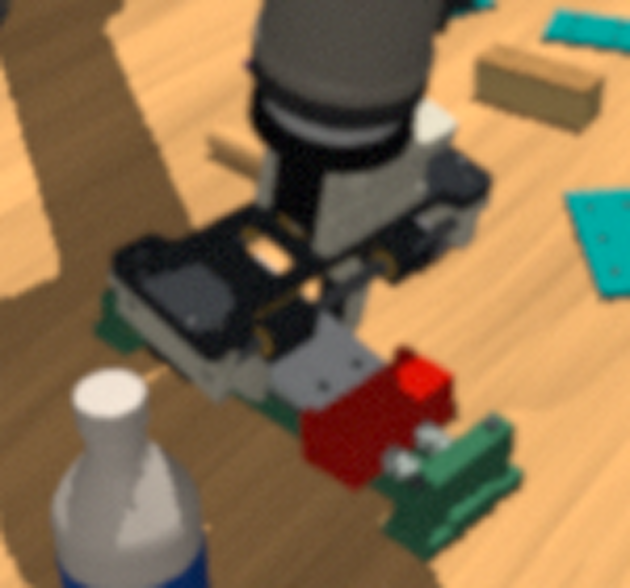

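The crop shows the blank tucked under the red jaw at about (370,400). Contact came at vice x of about 52, which matches the slot's back wall. Now I'll press the jaw back slowly.

```bash
python3 -m crank '[{"dp":[0.001,0,-0.0002],"dr":[0,0,0]},{"dp":[0.002,0,-0.0005],"dr":[0,0,0]},{"dp":[0.003,0,-0.0007],"dr":[0,0,0]},{"dp":[0.004,0,-0.0009],"dr":[0,0,0]},{"dp":[0.004,0,-0.0009],"dr":[0,0,0]}]'|grep force; python3 vp.py
```

```text
ft_force: [-4.9, 0.9, 0.0]
t 11.475 tcp [ 578.4 -180.    42.7] vice [ 0.6  0.  42.7] farbot [54.9 -0.1 30. ] fartop [56.2 -0.1 35.9] nearbot [-52.3   0.1  55. ] pitch [-1.00e-02  1.31e+01 -1.00e-01] Fvice [-5.04  0.15  0.  ] gap 49.0
```

```bash
python3 -m crank '[{"dp":[0.001,0,-0.0002],"dr":[0,0,0]},{"dp":[0.002,0,-0.0005],"dr":[0,0,0]},{"dp":[0.003,0,-0.0007],"dr":[0,0,0]},{"dp":[0.004,0,-0.0009],"dr":[0,0,0]},{"dp":[0.004,0,-0.0009],"dr":[0,0,0]}]'|grep force; python3 vp.py
```

```text
ft_force: [-7.1, -0.1, 1.7]
t 12.1 tcp [ 581.6 -180.5   42.5] vice [ 3.9  0.  42.5] farbot [58.1 -0.  29.8] fartop [59.5 -0.1 35.6] nearbot [-49.    0.1  55. ] pitch [ 0.   13.23 -0.1 ] Fvice [-7.   -1.27  1.7 ] gap 48.6
```

```bash
python3 -m crank '[{"dp":[0.001,0,-0.0005],"dr":[0,0,0]},{"dp":[0.002,0,-0.0009],"dr":[0,0,0]},{"dp":[0.003,0,-0.0012],"dr":[0,0,0]},{"dp":[0.004,0,-0.0015],"dr":[0,0,0]},{"dp":[0.004,0,-0.0015],"dr":[0,0,0]}]'|grep force; python3 vp.py
```

```text
ft_force: [-11.2, 1.5, -0.1]
t 12.725 tcp [ 584.9 -181.    42.9] vice [ 7.2  0.1 42.9] farbot [61.4 -0.  30. ] fartop [62.8 -0.  35.8] nearbot [-45.6   0.2  55.4] pitch [ 1.000e-02  1.336e+01 -1.000e-01] Fvice [-11.29  -0.27  -0.05] gap 49.0
```

```bash
python3 -m crank '[{"dp":[0.001,0,-0.0003],"dr":[0,0,0]},{"dp":[0.0018,0,-0.0005],"dr":[0,0,0]},{"dp":[0.0018,0,-0.0005],"dr":[0,0,0]}]'|grep force; python3 vp.py 63.6 30.2 8; python3 vp.py 64.5 30.4 4
python3 - <<'E'
from h import *
from workcell import get_image
for n,b in(("scene",(160,150,310,290)),("top",(270,110,380,250))):
    d=get_image(n);x0,y0,x1,y1=b;f=d["frame"][y0:y1,x0:x1];cv2.imwrite(f"pics/x{n}.png",cv2.resize(np.clip(f[:,:,::-1]*1.5,0,255).astype(np.uint8),None,fx=4.2,fy=4.2,interpolation=cv2.INTER_CUBIC))
E
```

```text
ft_force: [-11.4, 1.8, 0.4]
t 13.1 tcp [ 586.4 -181.2   42.8] vice [ 8.7  0.1 42.8] farbot [62.8 -0.  29.9] fartop [64.2 -0.  35.7] nearbot [-44.2   0.2  55.4] pitch [ 0.02 13.42 -0.1 ] Fvice [-11.58  -0.03   0.42] gap 48.7
target tcp [ 586.1 -181.2   38. ] dp [0.0009 0.0001 0.0048] dr [-0.0007  0.0946 -0.0017]
t 13.1 tcp [ 586.4 -181.2   42.8] vice [ 8.7  0.1 42.8] farbot [62.8 -0.  29.9] fartop [64.2 -0.  35.7] nearbot [-44.2   0.2  55.4] pitch [ 0.02 13.42 -0.1 ] Fvice [-11.58  -0.03   0.42] gap 48.7
target tcp [ 586.6 -181.3   34.3] dp [0.0023 0.0001 0.0083] dr [-0.0006  0.1644 -0.0017]
```

View pics/xscene.png

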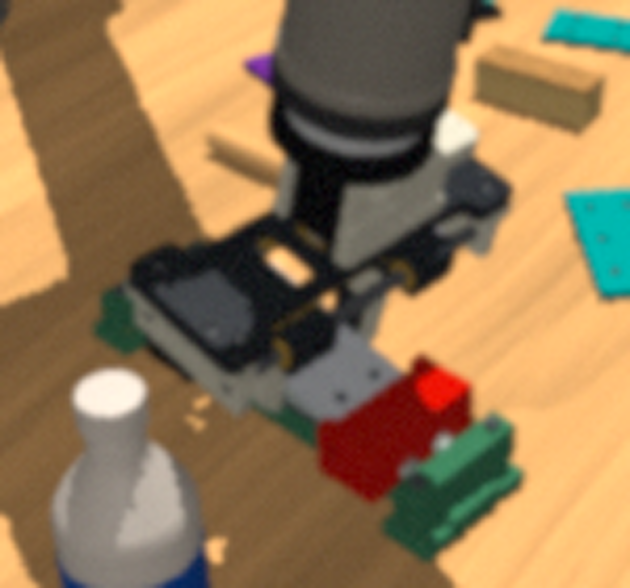

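View pics/xtop.png

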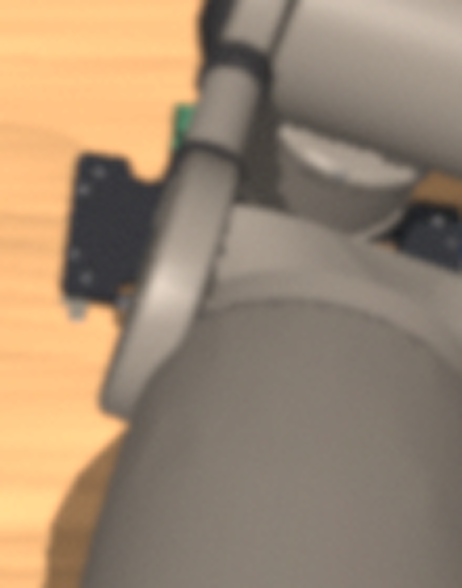

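The crop shows the red jaw pushed back close to its end plate, near (400,430), with the blank still under its lip. The force of 11.6 N implies about 12 mm of travel. The top view is blocked by the arm. I'll lower the near edge in steps.

```bash
python3 -m crank '[{"dp":[0.0002,0,0.0012],"dr":[0,0.024,0]},{"dp":[0.0005,0,0.0024],"dr":[0,0.047,0]},{"dp":[0.0007,0,0.0036],"dr":[0,0.071,0]},{"dp":[0.001,0,0.0048],"dr":[0,0.0946,0]},{"dp":[0.001,0,0.0048],"dr":[0,0.0946,0]}]'|grep force; python3 vp.py 64.2 30.4 4
```

```text
ft_force: [-12.1, 0.3, 0.8]
t 13.825 tcp [ 585.7 -181.1   37.7] vice [ 8.   0.1 37.7] farbot [63.2 -0.  29.9] fartop [64.  -0.  35.9] nearbot [-45.8   0.2  45.3] pitch [ 0.03  8.02 -0.1 ] Fvice [-12.01  -1.6    0.84] gap 49.2
target tcp [ 586.3 -181.3   34.3] dp [0.0011 0.0001 0.0033] dr [-0.0007  0.0701 -0.0018]
```

```bash
python3 -m crank '[{"dp":[0.0006,0,0.0004],"dr":[0,0.01,0]},{"dp":[0.0009,0,0.0012],"dr":[0,0.025,0]},{"dp":[0.0011,0,0.0022],"dr":[0,0.047,0]},{"dp":[0.0013,0,0.0033],"dr":[0,0.07,0]},{"dp":[0.0013,0,0.0033],"dr":[0,0.07,0]}]'|grep force; python3 vp.py 64.6 30.4 0.3
```

```text
ft_force: [-12.0, 0.8, -0.4]
t 14.45 tcp [ 586.2 -181.2   33.9] vice [ 8.5  0.1 33.9] farbot [64.1 -0.  30. ] fartop [64.5 -0.  35.9] nearbot [-45.7   0.2  37.7] pitch [ 0.04  4.05 -0.1 ] Fvice [-11.97  -1.15  -0.42] gap 49.1
target tcp [ 586.6 -181.3   30.7] dp [0.0006 0.0001 0.0032] dr [-0.0007  0.0655 -0.0017]
```

```bash
python3 -m crank '[{"dp":[0.0002,0,0.0008],"dr":[0,0.016,0]},{"dp":[0.0003,0,0.0016],"dr":[0,0.033,0]},{"dp":[0.0005,0,0.0024],"dr":[0,0.049,0]},{"dp":[0.0006,0,0.0032],"dr":[0,0.0655,0]},{"dp":[0.0006,0,0.0032],"dr":[0,0.0655,0]}]'|grep force; python3 vp.py 64.6 30 0
```

```text
ft_force: [-11.4, 0.8, 0.4]
t 15.075 tcp [ 586.5 -181.2   30.4] vice [ 8.8  0.1 30.4] farbot [64.5 -0.  30.1] fartop [64.5 -0.  36.1] nearbot [-45.5   0.2  30.7] pitch [ 0.04  0.32 -0.09] Fvice [-11.35  -0.98   0.39] gap 48.9
target tcp [ 586.6 -181.3   30. ] dp [0.0001 0.0001 0.0004] dr [-0.0007  0.0056 -0.0016]
```

```bash
python3 -m crank '[{"dp":[0,0,0.0004],"dr":[0,0.005,0]},{"dp":[0,0,0.0004],"dr":[0,0.005,0]}]'|grep force;  python3 vp.py; python3 -m crank '[{"dp":[0,0,0.0004],"dr":[0,0,0]},{"dp":[0,0,0.0004],"dr":[0,0,0]}]'|grep force;  python3 vp.py
```

```text
ft_force: [-13.1, -0.2, 0.9]
t 15.325 tcp [ 586.7 -181.3   30.2] vice [ 9.   0.1 30.2] farbot [64.7 -0.  30.2] fartop [64.7 -0.  36.2] nearbot [-45.3   0.2  30.2] pitch [ 0.04  0.02 -0.09] Fvice [-12.94  -2.26   0.88] gap 49.0
ft_force: [-13.9, 0.1, 3.4]
t 15.575 tcp [ 586.7 -181.3   30.1] vice [ 9.   0.1 30.1] farbot [64.7 -0.  30.1] fartop [64.7 -0.  36.1] nearbot [-45.3   0.1  30.2] pitch [ 0.03  0.02 -0.08] Fvice [-13.75  -2.08   3.41] gap 49.0
```

```bash
python3 -m crank '[{"dp":[-0.001,0,-0.0003],"dr":[0,0,0]},{"dp":[-0.002,0,-0.0003],"dr":[0,0,0]},{"dp":[-0.003,0,-0.0003],"dr":[0,0,0]},{"dp":[-0.004,0,-0.0003],"dr":[0,0,0]},{"dp":[-0.005,0,-0.0003],"dr":[0,0,0]}]'|grep force;  python3 vp.py; python3 -m crank '[{"dp":[-0.001,0,0],"dr":[0,0,0]},{"dp":[-0.002,0,0],"dr":[0,0,0]},{"dp":[-0.002,0,0],"dr":[0,0,0]}]'|grep force;  python3 vp.py
```

```text
ft_force: [-8.8, 0.2, -1.3]
t 16.2 tcp [ 582.8 -180.7   30.2] vice [ 5.   0.  30.2] farbot [60.7 -0.1 30.4] fartop [60.7 -0.1 36.4] nearbot [-49.3   0.1  30.1] pitch [ 0.02 -0.12 -0.09] Fvice [-8.73 -1.25 -1.34] gap 49.1
ft_force: [-8.2, 0.3, -2.2]
t 16.575 tcp [ 581.1 -180.4   30.3] vice [ 3.4  0.1 30.3] farbot [59.1 -0.  30.5] fartop [59.1 -0.  36.5] nearbot [-50.9   0.1  30.2] pitch [ 0.02 -0.16 -0.09] Fvice [-8.1  -1.03 -2.24] gap 48.9
```

```bash
python3 -m crank '[{"dp":[-0.001,0,0],"dr":[0,0,0]},{"dp":[-0.002,0,0],"dr":[0,0,0]},{"dp":[-0.002,0,0],"dr":[0,0,0]}]'|grep force;  python3 vp.py;python3 -m crank '[{"dp":[-0.001,0,0],"dr":[0,0,0]},{"dp":[-0.002,0,0],"dr":[0,0,0]},{"dp":[-0.002,0,0],"dr":[0,0,0]}]'|grep force;  python3 vp.py
```

```text
ft_force: [-4.8, 0.0, -3.4]
t 16.95 tcp [ 580.1 -180.2   30.5] vice [ 2.3  0.  30.5] farbot [58.  -0.1 30.7] fartop [58.  -0.1 36.7] nearbot [-52.    0.1  30.2] pitch [ 0.   -0.28 -0.1 ] Fvice [-4.73 -0.75 -3.41] gap 49.0
ft_force: [-3.8, -0.1, -5.3]
t 17.325 tcp [ 579.  -180.    31.1] vice [ 1.2  0.1 31.1] farbot [56.9 -0.  31.5] fartop [56.9 -0.  37.5] nearbot [-53.1   0.1  30.7] pitch [-0.01 -0.42 -0.1 ] Fvice [-3.71 -0.73 -5.29] gap 49.1
```

```bash
python3 -m crank '[{"dp":[0,0,0.0005],"dr":[0,0.004,0]},{"dp":[0,0,0.001],"dr":[0,0.007,0]},{"dp":[0,0,0.001],"dr":[0,0.007,0]}]'|grep force;  python3 vp.py
```

```text
ft_force: [-3.5, -0.6, -0.7]
t 17.7 tcp [ 579.4 -180.2   30.6] vice [ 1.6 -0.  30.6] farbot [57.3 -0.1 31.5] fartop [57.2 -0.1 37.5] nearbot [-52.7   0.1  29.8] pitch [-0.02 -0.89 -0.1 ] Fvice [-3.38 -1.15 -0.72] gap 49.1
```

```bash
python3 -m crank '[{"dp":[0,0,0],"dr":[0,-0.008,0]},{"dp":[-0.0005,0,0],"dr":[0,-0.015,0]},{"dp":[-0.001,0,0],"dr":[0,-0.015,0]},{"dp":[-0.001,0,0],"dr":[0,-0.015,0]}]'|grep force;  python3 vp.py
```

```text
ft_force: [-1.5, 1.4, 2.1]
t 18.2 tcp [ 578.7 -180.1   30.6] vice [ 0.9 -0.  30.6] farbot [56.6 -0.1 30.6] fartop [56.6 -0.1 36.6] nearbot [-53.4   0.1  30.5] pitch [-0.03 -0.05 -0.1 ] Fvice [-1.74  1.17  2.12] gap 48.8
```

```bash
python3 -m crank '[{"dp":[-0.001,0,-0.0003],"dr":[0,0,0]},{"dp":[-0.001,0,-0.0003],"dr":[0,0,0]},{"dp":[-0.001,0,-0.0003],"dr":[0,0,0]}]'|grep force;  python3 vp.py
python3 - <<'E'
from h import *
from workcell import get_image
for n,b in(("scene",(160,150,310,290)),):
    d=get_image(n);x0,y0,x1,y1=b;f=d["frame"][y0:y1,x0:x1];cv2.imwrite(f"pics/y{n}.png",cv2.resize(np.clip(f[:,:,::-1]*1.8,0,255).astype(np.uint8),None,fx=4.2,fy=4.2,interpolation=cv2.INTER_CUBIC))
E
```

```text
ft_force: [0.4, 0.9, 0.9]
t 18.575 tcp [ 577.5 -179.9   30.6] vice [-0.3 -0.  30.6] farbot [55.4 -0.1 30.7] fartop [55.4 -0.1 36.7] nearbot [-54.6   0.1  30.6] pitch [-0.02 -0.03 -0.1 ] Fvice [0.29 0.99 0.91] gap 48.9
```

View pics/yscene.png

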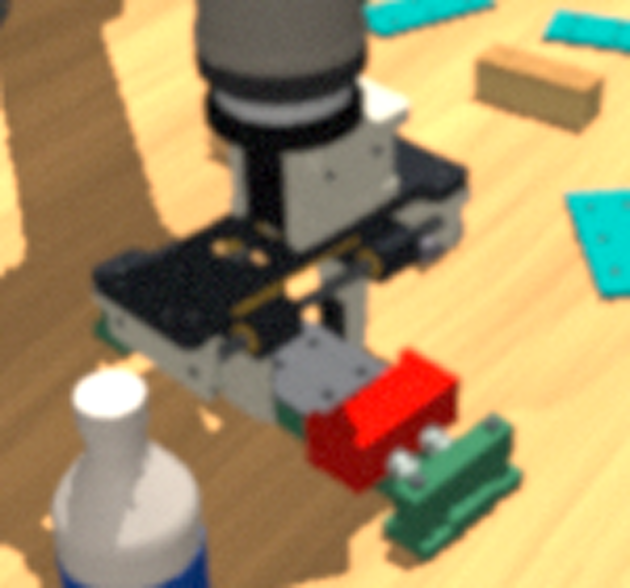

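The crop shows the red jaw back near its rest position at (385,420), with the blank flat under its lip and the net x force about zero. I'll release gently.

```bash
python3 -m crank '[{"dp":[0,0,0],"dr":[0,0,0]},{"dp":[0,0,0],"dr":[0,0,0]}]' 1 5; python3 vp.py; python3 -m crank '[{"dp":[0,0,0],"dr":[0,0,0]},{"dp":[0,0,0],"dr":[0,0,0]},{"dp":[0,0,0],"dr":[0,0,0]},{"dp":[0,0,0],"dr":[0,0,0]}]' -0.5 5; python3 vp.py
```

```text
clock: 18.88
eef_pos: [577.3, -179.9, 30.6]
eef_rot: [3.141, -0.0, -0.163]
ft_force: [-0.5, 1.2, 0.9]
finger_gap: 50.2
t 18.875 tcp [ 577.3 -179.9   30.6] vice [-0.5 -0.  30.6] farbot [55.2 -0.2 30.6] fartop [55.2 -0.1 36.6] nearbot [-54.8   0.1  30.6] pitch [-0.02 -0.   -0.12] Fvice [-0.68  1.12  0.93] gap 50.2
clock: 19.38
eef_pos: [577.1, -179.9, 30.5]
eef_rot: [3.141, 0.0, -0.162]
ft_force: [-0.0, -0.1, 0.6]
finger_gap: 69.0
t 19.375 tcp [ 577.1 -179.9   30.5] vice [-0.7 -0.1 30.5] farbot [55.  -0.2 30.5] fartop [55.  -0.2 36.5] nearbot [-55.    0.   30.5] pitch [-0.02  0.02 -0.11] Fvice [ 0.01 -0.11  0.57] gap 69.0
```

Now I'll rise straight up, back off toward the robot, and look.

```bash
python3 -m crank '[{"dp":[0,0,-0.01],"dr":[0,0,0]},{"dp":[0,0,-0.03],"dr":[0,0,0]},{"dp":[0,0,-0.07],"dr":[0,0,0]},{"dp":[0,0,-0.12],"dr":[0,0,0]},{"dp":[0,0,-0.17],"dr":[0,0,0]}]' ; python3 -m crank '[{"dp":[0,-0.05,-0.02],"dr":[0,0,0]},{"dp":[-0.02,-0.1,-0.02],"dr":[0,0,0]},{"dp":[-0.04,-0.15,-0.02],"dr":[0,0,0]},{"dp":[-0.06,-0.2,-0.02],"dr":[0,0,0]},{"dp":[-0.06,-0.25,-0.02],"dr":[0,0,0]}]';python3 -m crank '[{"dp":[0,-0.05,0],"dr":[0,0,0]},{"dp":[0,-0.1,0],"dr":[0,0,0]},{"dp":[0,-0.12,0],"dr":[0,0,0]},{"dp":[0,-0.12,0],"dr":[0,0,0]}]'
python3 - <<'E'
from h import *
from workcell import get_image
for n,b,k in(("scene",(175,195,295,290),6),("top",(290,125,355,255),4.5)):
    d=get_image(n);pickle.dump(d,open(f"pics/{n}9.pkl","wb"));x0,y0,x1,y1=b;f=d["frame"][y0:y1,x0:x1];cv2.imwrite(f"pics/z{n}.png",cv2.resize(np.clip(f[:,:,::-1]*1.5,0,255).astype(np.uint8),None,fx=k,fy=k,interpolation=cv2.INTER_CUBIC))
    cv2.imwrite(f"pics/full{n}.png",d["frame"][:,:,::-1])
E
```

```text
clock: 20.0
eef_pos: [577.1, -179.7, 202.9]
eef_rot: [3.141, -0.0, -0.162]
ft_force: [1.0, -0.8, 1.0]
finger_gap: 68.6
clock: 20.62
eef_pos: [557.5, 78.3, 221.7]
eef_rot: [3.141, -0.001, -0.162]
ft_force: [0.6, 0.1, -0.2]
finger_gap: 68.9
clock: 21.12
eef_pos: [577.7, 195.8, 220.6]
eef_rot: [3.141, 0.0, -0.16]
ft_force: [-0.7, 0.6, -0.7]
finger_gap: 68.6
```

View pics/zscene.png

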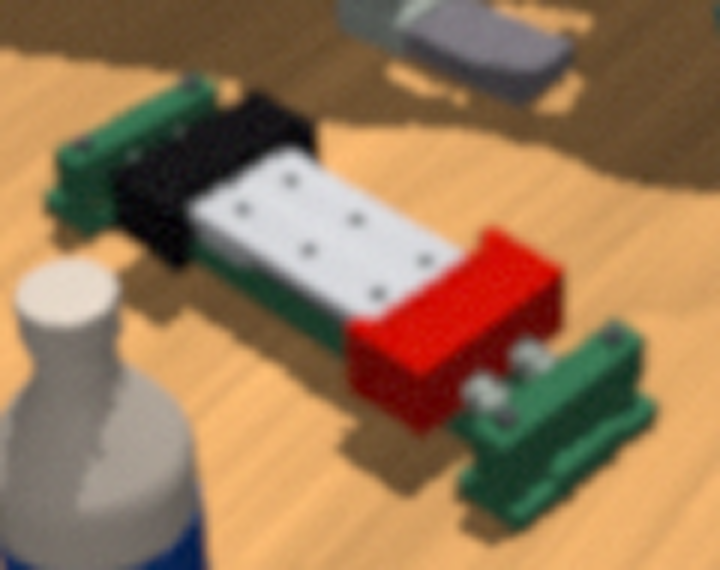

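View pics/ztop.png

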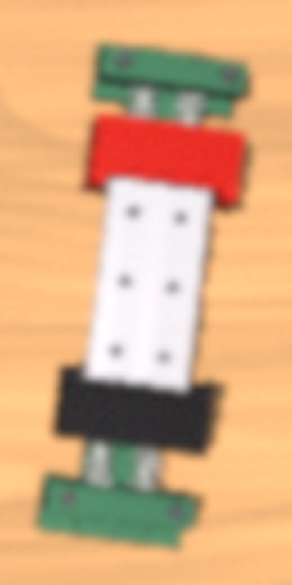

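View pics/fulltop.png

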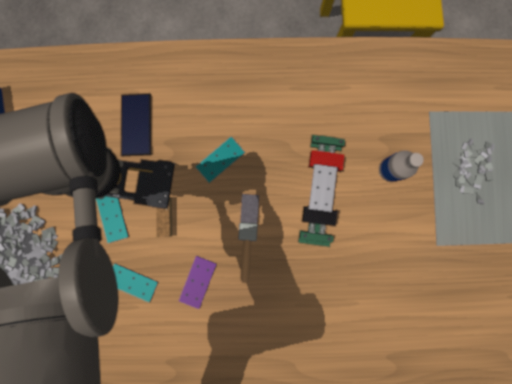

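The blank lies flat under both lips. In the top crop its marks run from (134,212) to (164,357), and both jaws are pushed back about equally. The brush, bottle and phone look undisturbed. One numeric check, then I'll hand in.

Run:
```python
from h import *
d=pickle.load(open("pics/top9.pkl","rb"));d0=pickle.load(open("pics/top0.pkl","rb"))
V=R.from_euler('z',-0.1606);O=np.array([577.8,-179.9,0])
m=[(134,212),(180,217),(125,281),(173,287),(116,350),(164,357)]
P=[onz(d,(290+a/4.5-.4,125+b/4.5-.4),36) for a,b in m]
print("blank centre in vice",V.inv().apply(np.mean(P,0)-O))
df=np.abs(d["frame"].astype(int)-d0["frame"]).max(2)
for n,(x0,y0,x1,y1) in dict(phone=(118,90,155,158),bottle=(378,145,428,185)).items(): print(n,"changed px",(df[y0:y1,x0:x1]>50).sum())
from workcell import job_done,get_obs
print(np.round(get_obs()['ft_force'],1)); print(job_done())
```

```text
blank centre in vice [ 0.34923029  0.56213554 36.        ]
phone changed px 0
bottle changed px 0
[ 0.3 -0.1  0.6]
the job is handed in; nothing more can be done
None
```

The blank is loaded flat in the vice under both lips, held centred by both springs. The job was handed in at about 21 s with the robot clear of everything.

**What I did:**
- I gripped the blank at mid-length and tilted it about 13° with the near edge up.
- I found the ledge by feel (vice z about 29.5–30) and the slot's back wall by feel (vice x about 52). The bed is therefore near its middle and lowest setting.
- I pressed the red jaw back about 12 mm, lowered the near edge onto the black ledge, and eased back until the net x force was about zero. Then I released.

**Last checks:**
- **Position:** in the final pictures the blank's centre is at vice x +0.3, y +0.6 mm, well within the 4 mm limit. Both jaws are pushed back about 3.5 mm by eye, against 3 mm expected.
- **Bystanders:** the phone and bottle show no changed pixels. The brush looks unmoved, but I judged it by eye only because the arm's shadow fell on it.

**Force readings:**
- **Peak on the vice:** while feeling for flat, I read about 13.8 N along x and 3.4 N vertically, roughly 14 N together. With the blank's weight allowed for, it comes to about 14.5 N, close to the 15 N limit.
- **Easing back:** the springback lifted the blank slightly, reading about 5 N. My first pitch correction went the wrong way, and I put it right before releasing.

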